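# Load the sieve shaker and set it to gentle

### The job

Get the little sieve shaker ready: set the widest, lowest sieve cup down in the ring on its deck, then the middle cup inside the wide one, then the narrow, tallest cup inside the middle one, all upright and down on their floors, letting go of each before you take the next. When the nest is complete, pull the rod on the shaker's front out to its middle click position and leave it there. Leave everything else on the bench where it is.

Things in the scene. Friction and masses are not known exactly. Their poses are not given: they have to be found in the camera images.
- wide_cup_center (a point): Centre (half-way up) of the widest and lowest of three plain steel sieve cups: a straight round cup, open at the top, 66 mm outside diameter, 40 mm high, wall 3 mm (inside diameter 60 mm), floor 4 mm thick, about 0.12 kg. z is the cup's axis, up. The three cups start upright on the bench and may trade places.
- middle_cup_center (a point): Centre (half-way up) of the middle sieve cup: same make, 47 mm outside diameter, 62 mm high, wall 3 mm (inside diameter 41 mm), floor 4 mm, about 0.10 kg. z is its axis, up. Seated in the wide cup its centre is 15 mm above the wide cup's centre and its rim stands 26 mm above the wide cup's rim.
- narrow_cup_center (a point): Centre (half-way up) of the narrowest and tallest sieve cup: same make, 30 mm outside diameter, 84 mm high, wall 3 mm, floor 4 mm, about 0.08 kg. z is its axis, up. Seated in the middle cup its centre is 15 mm above the middle cup's centre and its rim stands 26 mm above the middle cup's rim.
- cradle_floor (a point): Centre of the round seat on the deck (45 mm above the bench) of the shaker, a fixed grey box 150 mm deep, 110 wide, 45 high with a steel deck. Round it stands a ring 74 mm inside, 83 mm outside, 8 mm high. x points to the shaker's back, -x to its front with the rod (towards the robot, turned up to 0.35 rad). The seat is 30 mm behind the box's middle. Seated, the wide cup's centre is 20 mm above.
- rod_knob (a point): Centre of the black knob on the end of the shaker's steel push-pull rod (8 mm thick, level). The knob is round about the rod, 19 mm in diameter, 16 mm long, 32 mm above the bench; pushed home its centre is 25 mm in front of the box's front face and 130 mm in front of the seat's centre. Axes as the shaker's: the rod is pulled out along -x.
- rod (a joint): How far the rod is pulled out, in m: 0 pushed home (as it starts, within 2 mm), 0.015 the middle click, 0.030 fully out. It is sprung into each click; it takes roughly 5 to 9 N to pull it over into the next one, and within about 5 mm of a click it draws itself in when let go.
- mug: White mug with dark spots, 82 mm wide, 91 mm high, with a handle; a bystander at the back. Origin under its centre.
- borax: White round borax tablet, 43 mm diameter, 15 mm high; a bystander on the right. Origin under its centre.
- cuff: Rolled black leather cuff, 35 mm wide, 29 mm high; a bystander on the left. Origin under its centre.
- finger_guard: Tan leather finger guard lying down, 20 x 40 mm, 20 mm high; a bystander at the front left. Origin under its centre.
Mind the look-alikes: they are no part of the job. Leave any blue or purple look-alike of the part that bears narrow_cup_center alone.

How it is judged:
On the way, in this order (a step that is already met when the one before it is completed fails the run):
1. the wide cup stands in the ring on the shaker, and the fingers have let go of it (horizontal distance between wide_cup_center and cradle_floor below 0.007 m and z of wide_cup_center in the frame of cradle_floor between 0.016 and 0.023 m and angle between wide_cup_center's own z axis and vertical below 0.08 rad and contact force between the fingers and wide_cup below 0.2 N), for 0.2 s.
2. the middle cup stands on the floor of the wide cup, which is still in the ring, and the fingers have let go of it (horizontal distance between wide_cup_center and cradle_floor below 0.007 m and z of wide_cup_center in the frame of cradle_floor between 0.016 and 0.023 m and angle between each of wide_cup_center, middle_cup_center's own z axis and vertical below 0.08 rad and horizontal distance between middle_cup_center and wide_cup_center below 0.012 m and z of middle_cup_center in the frame of wide_cup_center between 0.011 and 0.018 m and contact force between the fingers and middle_cup below 0.2 N), for 0.2 s.
3. the narrow cup stands on the floor of the middle cup, with the nest still in the ring, and the fingers have let go of it (horizontal distance between wide_cup_center and cradle_floor below 0.007 m and z of wide_cup_center in the frame of cradle_floor between 0.016 and 0.023 m and angle between each of wide_cup_center, middle_cup_center, narrow_cup_center's own z axis and vertical below 0.08 rad and horizontal distance between middle_cup_center and wide_cup_center below 0.012 m and z of middle_cup_center in the frame of wide_cup_center between 0.011 and 0.018 m and horizontal distance between narrow_cup_center and middle_cup_center below 0.012 m and z of narrow_cup_center in the frame of middle_cup_center between 0.011 and 0.018 m and contact force between the fingers and narrow_cup below 0.2 N), for 0.2 s.
4. the rod is at its middle click, with the nest complete (horizontal distance between wide_cup_center and cradle_floor below 0.007 m and z of wide_cup_center in the frame of cradle_floor between 0.016 and 0.023 m and angle between each of wide_cup_center, middle_cup_center, narrow_cup_center's own z axis and vertical below 0.08 rad and horizontal distance between middle_cup_center and wide_cup_center below 0.012 m and z of middle_cup_center in the frame of wide_cup_center between 0.011 and 0.018 m and horizontal distance between narrow_cup_center and middle_cup_center below 0.012 m and z of narrow_cup_center in the frame of middle_cup_center between 0.011 and 0.018 m and value of joint rod between 0.0115 and 0.0185 m), for 0.2 s.
At the end, for the whole second after the job is handed in: Cups upright within 0.08 rad. Wide cup within 7 mm of the seat's centre, its centre 16-23 mm above the deck; middle in wide and narrow in middle: axes within 12 mm, centre 11-18 mm above the next wider cup's centre. Rod 11.5 to 18.5 mm out (all of step 4); the robot touches nothing.
It fails at once if the white spotted mug moved by more than 40 mm (distance of mug from where it was at the start of the episode above 0.04 m).
It fails at once if the white borax tablet moved by more than 40 mm (distance of borax from where it was at the start of the episode above 0.04 m).
It fails at once if the rolled leather cuff moved by more than 40 mm (distance of cuff from where it was at the start of the episode above 0.04 m).
It fails at once if the leather finger guard moved by more than 40 mm (distance of finger_guard from where it was at the start of the episode above 0.04 m).
It also fails if it takes over 72 s, if anything falls off the work surface, if the arm or the gripper's body presses on something with over 40 N, if the wrist force passes 120 N, or if a joint passes its speed limit or range.

### The arm

A 6-joint arm with a two-finger parallel gripper is mounted at the origin on a cart in front of the work surface, level with it; the furniture and walls round the work are solid. World frame = base frame: x ahead of the robot, y to its left, z up, the work surface at z = 0. Lengths are in m, angles in rad, forces in N, time in s.
With the tool pointing down it reaches from about 0.3 to 0.875 m from the base axis. Payload 6.4 kg.
Tool frame: the origin (TCP) lies between the finger pads; the fingertips stand 14 mm ahead of it and the grasp point (between the pads) lies 5 mm behind it; z points along the fingers, y is the line along which they close (so a half turn about z gives the same grasp; the last joint's range is limited). The gripper opens to 85 mm and grips with 20 to 120 N. Pads are 22 mm wide; open, the fingers measure 114 mm over their backs; the gripper's body (76 mm by 85 mm) begins 54 mm behind the grasp point. The pads swing forward as they close: fully open they stand 13 mm farther back than shut.
Start: joints at [0.962, 0.181, 1.607, -0, 1.354, -0.206], TCP at [0.225, 0.529, 0.245] pointing down, gripper open.
Joint ranges: [-2.99, 2.99], [-0.89, 2.07], [0.3, 2.58], [-1.14, 4.28], [0, 2.63], [-3.12, 3.12]. Speed limits (rad/s): [2.57, 2.57, 3.01, 3.14, 3.14, 3.14].

### API

Orientations are given as a unit quaternion [w, x, y, z].
In Python, from station import r gives the robot as it stands.
- The arm moves only by the tool play_rows, never from a script. Its argument "moves" is a list of rows, each a list of 5 numbers: the finger opening in cm, from 0 to 8.54, then the shift along the tool's x, y, z in cm, then the turn about the tool's z in degrees. In form: [[gripper, tx, ty, tz, twist], ...]. A call has exactly 5 rows; each row shifts and turns the commanded pose from where the row before left it, along the tool's axes as they then stand; what a row does not reach is not made up. A row lasts 1/8 s, in which the tool goes at most 62.5 mm and 10.7 degrees, less where a joint would pass 70% of its speed; a pose out of reach is approached as far as the arm can. A call with a gripper value outside its range is refused whole. The fingers move at their own pace and stop on an object; "squeeze" is the grip in N (left out, the last holds). Time passes only in rows, so rows that do not move let the fingers close, or fill a call up. It gives the time, the measured TCP pose, the force, the opening and the grip force at its end, in the units of the state.
- r.get_obs(): the state, without advancing time (a new reading comes with each control period).
- r.snapshot(name): name is "side" or "top"; returns (picture, depth): 384x512x3 uint8, red, green, blue; 384x512 float32, m along the optical axis (not along the pixel's ray), 0 where there is no reading.
- r.camera_params(name): a dict with "fx", "fy", "cx", "cy" (pixels), "camera_from_world" (4x4, takes a point from world to camera coordinates). Camera axes: x right, y down, z forward; pixel columns grow to the right and rows downward; lengths in m; the calibration is good to about 2 mm. A picture is of the moment at which its call begins. camera_params takes no time and is no camera call.
- r.finish_job(): hands the job in; it is judged then, once.
The state is a dict: "t": time; "joints": joint angles; "joint_velocities": joint speeds; "tau": joint torques, N m; "position": TCP position; "tool_rot": TCP orientation; "force": force on the tool from outside, world axes, zero at the start; "torque": the same for the moment, N m; "opening": finger opening in m; "grasp_force": force on a finger pad.
Only numpy, scipy, OpenCV 4.12 (cv2) and the standard library are available. Lean on these libraries where they do the work, as an engineer would, in place of code of your own. Each camera call takes 0.05 s, during which the arm holds its last target. There are 200 camera calls.

## Working session

There is one attempt and no reset: what is moved stays moved. The work goes in short steps, Python scripts to look and compute and a tool call to move; the robot and the scene stay as the last step left them, time stands still between calls to the robot, and variables do not carry over. Pictures are saved under pics/ and viewed, at most 10 in all, crops included, and the job is handed in when it is done.

Besides the shell and the picture viewer there is one more tool, called as name(argument=value, ...), one argument or row to a line, values as JSON. play_rows: Moves the arm, as the interface text tells. Its arguments: {"type":"object","properties":{"moves":{"type":"array","items":{"type":"array","items":{"type":"number"}}},"squeeze":{"type":"number"}},"required":["moves"]}

```bash
mkdir -p pics; cat > h.py <<'E'
import numpy as np, cv2
from station import r
def snap(n):
    p,d=r.snapshot(n); return p,d
def world(n,d):
    c=r.camera_params(n); v,u=np.mgrid[:384,:512]
    P=np.stack([(u-c['cx'])/c['fx']*d,(v-c['cy'])/c['fy']*d,d,np.ones_like(d)],-1)
    W=P@np.linalg.inv(c['camera_from_world']).T
    W=W[...,:3]; W[d==0]=np.nan; return W
E
python3 - <<'E'
from h import *
o=r.get_obs(); print(o['t'],o['position'],o['tool_rot'],o['opening'])
for n in('top','side'):
    p,d=snap(n); np.savez('%s0.npz'%n,p=p,d=d,W=world(n,d))
    cv2.imwrite('pics/%s0.png'%n,cv2.resize(p[...,::-1],(800,600),interpolation=cv2.INTER_CUBIC))
    c=r.camera_params(n); print(n,c['fx'],np.linalg.inv(c['camera_from_world']).round(3).tolist())
E
```

```text
0.0 [0.22507948 0.52853335 0.2443682 ] [-3.53042386e-04  2.00051756e-01  9.79784933e-01 -8.09611369e-04] 0.08568792525374902
top 464.45794722421317 [[0.007, -0.996, 0.094, 0.429], [-1.0, -0.008, -0.009, -0.009], [0.01, -0.094, -0.996, 1.573], [0.0, 0.0, 0.0, 1.0]]
side 369.8056610900427 [[0.763, -0.538, 0.357, 0.246], [-0.646, -0.632, 0.429, -0.404], [-0.005, -0.558, -0.83, 0.817], [0.0, 0.0, 0.0, 1.0]]
```

View pics/top0.png

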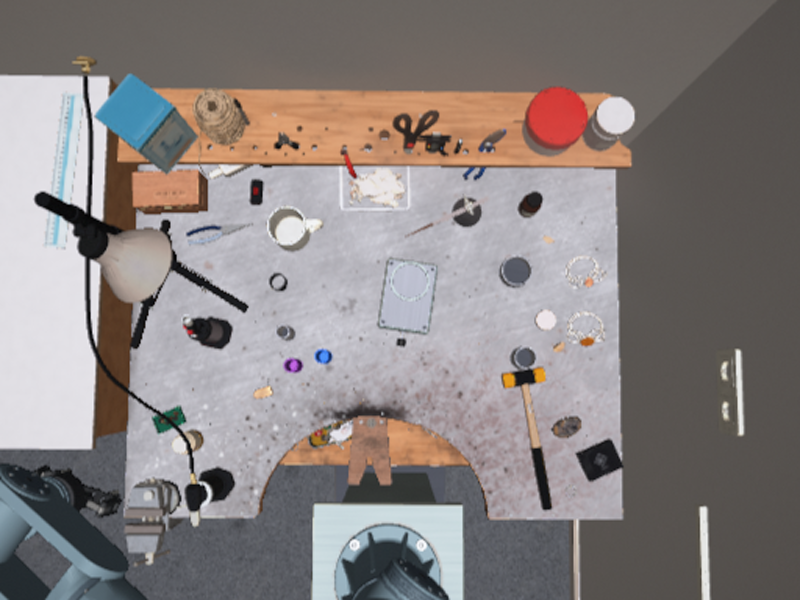

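View pics/side0.png

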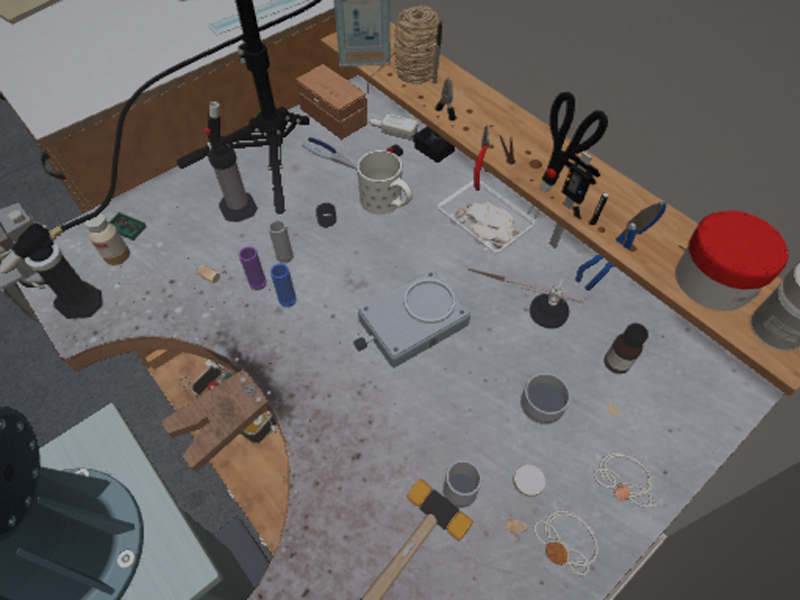

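The top view (800 px scale) shows the wide cup at (515,271), the middle cup at (524,357) next to the hammer head, the steel narrow cup at (286,332), the ring at (409,281) and the knob at (401,342). The blue (323,356) and purple (293,365) look-alikes stay where they are. Next I measure these with depth.

```bash
cat >> h.py <<'E'
from scipy.optimize import least_squares
def fit(W,xy,zr,R,rad):
    """rim circle fit of known radius R (mid wall) around xy"""
    m=(np.hypot(W[...,0]-xy[0],W[...,1]-xy[1])<rad)&(W[...,2]>zr[0])&(W[...,2]<zr[1])
    q=W[m]
    s=least_squares(lambda c:np.hypot(q[:,0]-c[0],q[:,1]-c[1])-R,q[:,:2].mean(0),loss='soft_l1',f_scale=.002)
    return s.x.round(4),len(q),q[:,2].mean().round(4)
E
python3 - <<'E'
from h import *
T=np.load('top0.npz')['W'];S=np.load('side0.npz')['W']
px={'wide':(515,271),'mid':(524,357),'nar':(286,332),'ring':(409,281),'knob':(401,342)}
spec={'wide':((.034,.046),.0315,.05),'mid':((.056,.068),.022,.04),'nar':((.078,.090),.0135,.03),'ring':((.049,.06),.0393,.055),'knob':((.036,.048),.004,.02)}
for k,(u,v) in px.items():
    w=T[int(v*.64),int(u*.64)]; print(k,w.round(3))
    for n,W in(('top',T),('side',S)):
        try: print('  ',n,*fit(W,w[:2],*spec[k]))
        except Exception as e: print('  ',n,e)
# deck and outline
for n,W in(('top',T),('side',S)):
    m=(abs(W[...,2]-.045)<.004)&(np.hypot(W[...,0]-.49,W[...,1])<.13)
    q=W[m]; 
    print(n,len(q),cv2.minAreaRect((q[:,:2]*1000).astype(np.float32)))
    k=(W[...,2]>.015)&(np.hypot(W[...,0]-.365,W[...,1]-.0)<.03); q=W[k];print(q[np.argsort(q[:,0])][:40:2].round(3).tolist())
for nm,(u,v) in {'hammerhead':(524,377),'blue':(323,356),'purple':(293,365),'borax':(546,320),'cuff':(279,282),'guard':(262,392),'mug':(290,228)}.items(): print(nm,T[int(v*.64),int(u*.64)].round(3))
E
```

```text
wide [ 0.65  -0.268  0.014]
   top [ 0.6487 -0.2678] 62 0.0392
   side [ 0.6469 -0.2711] 164 0.0387
mid [ 0.464 -0.287  0.011]
   top [ 0.4629 -0.2809] 45 0.0621
   side [ 0.4614 -0.2844] 136 0.0607
nar [0.514 0.224 0.009]
   top [0.5125 0.2211] 31 0.0838
   side [0.5103 0.218 ] 55 0.0821
ring [ 0.623 -0.037  0.049]
   top [ 0.6213 -0.0394] 192 0.0522
   side [ 0.6204 -0.043 ] 186 0.0524
knob [ 0.494 -0.022  0.042]
   top [ 0.4959 -0.0217] 27 0.0397
   side [ 0.4929 -0.0256] 41 0.0393
top 634 ((514.5624389648438, 5.125396728515625), (133.13494873046875, 225.81739807128906), 53.493377685546875)
[]
side 1255 ((511.42742919921875, 6.7008209228515625), (134.9580078125, 233.65760803222656), 52.26258087158203)
[]
hammerhead [ 0.42  -0.284  0.031]
blue [0.464 0.146 0.012]
purple [0.444 0.208 0.015]
borax [ 0.545 -0.336  0.011]
cuff [ 0.623  0.245 -0.001]
guard [0.387 0.273 0.018]
mug [0.743 0.222 0.008]
```

```bash
cat >> h.py <<'E'
from scipy.spatial.transform import Rotation as Ro
def go(x,y,z):
    o=r.get_obs(); R=Ro.from_quat(np.roll(o['tool_rot'],-1))
    print('t',round(o['t'],2),'tool dxyz cm',(R.inv().apply(np.array([x,y,z])-o['position'])*100).round(2),'yaw y',np.degrees(np.arctan2(*R.as_matrix()[1::-1,1])).round(2),'tilt',np.degrees(np.arccos(-R.as_matrix()[2,2])).round(2),'open',o['opening'].round(4),'F',np.round(o['force'],1),'g',o['grasp_force'],'pos',o['position'].round(4))
E
```

play_rows(
  moves=[
    [8.5,0,0,0,-7.6],
    [8.5,0,0,0,-7.6],
    [8.5,0,-5,0,0],
    [8.5,0,-6,0,0],
    [8.5,0,-6,0,0],
  ],
  squeeze=30,
)

```text
t: 0.72
position: [0.2015, 0.3589, 0.2446]
tool_rot: [-0.0, 0.068, 0.998, -0.001]
force: [1.0, 0.4, 1.1]
opening: 0.0847
grasp_force: 0.0
```

```bash
python3 -c "
from h import *
go(.6478,-.2695,.12)"
```

```text
Traceback (most recent call last):
  File "h.py", line 20, in go
    print('t',round(o['t'],2),'tool dxyz cm',(R.inv().apply(np.array([x,y,z])-o['position'])*100).round(2),'yaw y',np.degrees(np.arctan2(*R.as_matrix()[1::-1,1])).round(2),'tilt',np.degrees(np.arccos(-R.as_matrix()[2,2])).round(2),'open',o['opening'].round(4),'F',np.round(o['force'],1),'g',o['grasp_force'],'pos',o['position'].round(4))
                                                                                                                                                                                                                                              ^^^^^^^^^^^^^^^^^^
AttributeError: 'float' object has no attribute 'round'
```

play_rows(
  moves=[
    [8.5,-4,-4,0,0],
    [8.5,-4,-4,0,0],
    [8.5,-4,-4,0,0],
    [8.5,-4,-4,0,0],
    [8.5,-4,-4,0,0],
  ],
)

```text
t: 1.35
position: [0.3735, 0.1334, 0.2453]
tool_rot: [0.0, 0.069, 0.998, 0.0]
force: [-0.2, 0.8, -0.1]
opening: 0.0849
grasp_force: 0.0
```

play_rows(
  moves=[
    [8.5,-4,-4,0,0],
    [8.5,-4,-4,0,0],
    [8.5,-4,-4,0,0],
    [8.5,-4,-4,0,0],
    [8.5,-4,-4,0,0],
  ],
)

```text
t: 1.98
position: [0.5442, -0.0921, 0.2448]
tool_rot: [-0.0, 0.069, 0.998, 0.0]
force: [0.2, 0.4, 0.5]
opening: 0.0849
grasp_force: 0.0
```

```bash
sed -i "s/o\['opening'\].round(4)/round(o['opening'],4)/" h.py; python3 -c "
from h import *
go(.6478,-.2695,.09)"
```

```text
t 1.98 tool dxyz cm [-12.71 -16.15  15.47] yaw y 82.1 tilt 0.04 open 0.0849 F [0.2 0.4 0.5] g 0.0 pos [ 0.5442 -0.0921  0.2448]
```

play_rows(
  moves=[
    [8.5,-4,-4.5,2,0],
    [8.5,-4,-4.5,2,0],
    [8.5,-3.7,-4,2.5,0],
    [8.5,-1,-3.1,4,0],
    [8.5,0,0,5,0],
  ],
)

```text
t: 2.6
position: [0.6468, -0.2693, 0.0899]
tool_rot: [0.001, 0.07, 0.998, -0.001]
force: [0.5, 0.2, 0.1]
opening: 0.0851
grasp_force: 0.0
```

```bash
python3 - <<'E'
from h import *
go(.6478,-.2695,.022)
p,d=snap('side'); W=world('side',d)
print(fit(W,(.648,-.2695),(.034,.046),.0315,.05))
cv2.imwrite('pics/a.png',cv2.resize(p[200:330,270:440,::-1],None,fx=4,fy=4,interpolation=cv2.INTER_CUBIC))
go(.6478,-.2695,.022)
E
```

```text
t 2.6 tool dxyz cm [-0.08 -0.    6.79] yaw y 81.95 tilt 0.15 open 0.0851 F [0.5 0.2 0.1] g 0.0 pos [ 0.6468 -0.2693  0.0899]
(array([ 0.647 , -0.2711]), 165, np.float64(0.0386))
t 2.65 tool dxyz cm [-0.71 -0.38  5.85] yaw y 81.99 tilt 0.66 open 0.0848 F [-4.1  2.2 -6.7] g 0.0 pos [ 0.6419 -0.2651  0.0806]
```

View pics/a.png

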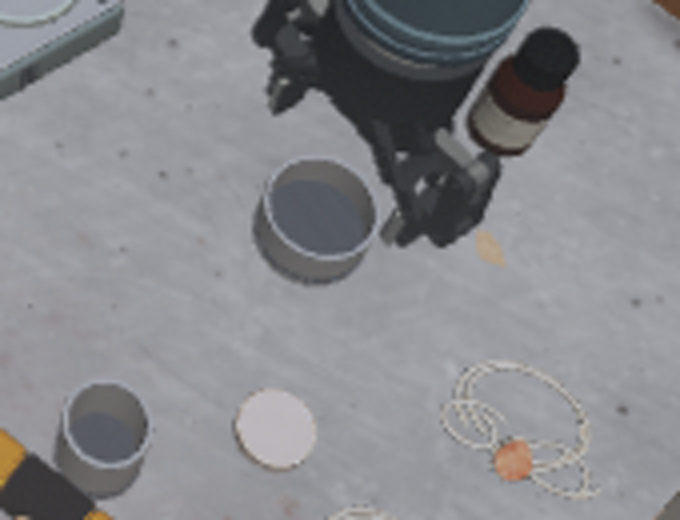

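The fingers straddle the wide cup, its rim centre at about (320,208) in the crop, with nothing in contact. I'll let the arm settle and check before descending.

play_rows(
  moves=[
    [8.5,0,0,0,0],
    [8.5,0,0,0,0],
    [8.5,0,0,0,0],
    [8.5,0,0,0,0],
    [8.5,0,0,0,0],
  ],
)

```text
t: 3.28
position: [0.6466, -0.2658, 0.0919]
tool_rot: [0.001, 0.069, 0.998, -0.0]
force: [0.0, -0.1, 0.3]
opening: 0.0853
grasp_force: 0.0
```

```bash
python3 -c "
from h import *
go(.6478,-.2695,.022)"
```

```text
t 3.27 tool dxyz cm [-0.16 -0.34  6.99] yaw y 82.14 tilt 0.07 open 0.0853 F [ 0.  -0.1  0.3] g 0.0 pos [ 0.6466 -0.2658  0.0919]
```

play_rows(
  moves=[
    [8.5,-0.15,-0.35,1,0],
    [8.5,0,0,2,0],
    [8.5,0,0,2,0],
    [8.5,0,0,1.3,0],
    [8.5,0,0,0.6,0],
  ],
)

```text
t: 3.9
position: [0.6464, -0.269, 0.0198]
tool_rot: [-0.001, 0.069, 0.998, 0.001]
force: [-0.0, 0.3, -0.7]
opening: 0.0848
grasp_force: 0.0
```

play_rows(
  moves=[
    [8.5,0,0,0,0],
    [6,0,0,0,0],
    [6,0,0,0,0],
    [6,0,0,0,0],
    [6,0,0,0,0],
  ],
)

```text
t: 4.53
position: [0.648, -0.2699, 0.0232]
tool_rot: [0.001, 0.069, 0.998, -0.0]
force: [-0.3, 0.1, 5.3]
opening: 0.0638
grasp_force: 34.4
```

```bash
python3 -c "
from h import *
go(.6478,-.2695,.022)"
```

```text
t 4.53 tool dxyz cm [0.03 0.04 0.12] yaw y 82.12 tilt 0.12 open 0.0638 F [-0.3  0.1  5.3] g 34.36006313189864 pos [ 0.648  -0.2699  0.0232]
```

play_rows(
  moves=[
    [6,0,0,-1.5,0],
    [6,0,0,-3,0],
    [6,0,0,-3,0],
    [6,0,0,-1.5,0],
    [6,0,0,0,0],
  ],
)

```text
t: 5.15
position: [0.6478, -0.2699, 0.1133]
tool_rot: [0.001, 0.069, 0.998, -0.001]
force: [0.9, 0.0, -2.5]
opening: 0.0641
grasp_force: 33.8
```

play_rows(
  moves=[
    [6,0.8,3,0,0],
    [6,1.5,5.5,0,0],
    [6,1.5,6,0,0],
    [6,1.2,5,0,0],
    [6,0.8,2.8,0,0],
  ],
)

```text
t: 5.78
position: [0.6185, -0.0375, 0.1099]
tool_rot: [-0.002, 0.068, 0.998, 0.001]
force: [-0.5, 1.1, -1.5]
opening: 0.064
grasp_force: 33.8
```

play_rows(
  moves=[
    [6,0,0,0,0],
    [6,0,0,0,0],
    [6,0,0,0,0],
    [6,0,0,0,0],
    [6,0,0,0,0],
  ],
)

```text
t: 6.4
position: [0.6204, -0.0414, 0.1118]
tool_rot: [-0.0, 0.069, 0.998, -0.0]
force: [-0.4, -0.3, -1.3]
opening: 0.0639
grasp_force: 33.9
```

```bash
python3 - <<'E'
from h import *
p,d=snap('side'); W=world('side',d)
cv2.imwrite('pics/b.png',cv2.resize(p[130:260,200:370,::-1],None,fx=4,fy=4,interpolation=cv2.INTER_CUBIC))
o=r.get_obs()['position']
try: print(fit(W,o[:2],(.115,.14),.0315,.05))
except Exception as e: print(e)
go(.6209,-.0412,.068)
E
```

```text
(array([ 0.6194, -0.0436]), 209, np.float64(0.1257))
t 6.45 tool dxyz cm [-0.05  0.01  4.39] yaw y 82.08 tilt 0.0 open 0.0639 F [ 0.3  0.3 -1.8] g 33.85394912213087 pos [ 0.6204 -0.0412  0.1119]
```

View pics/b.png

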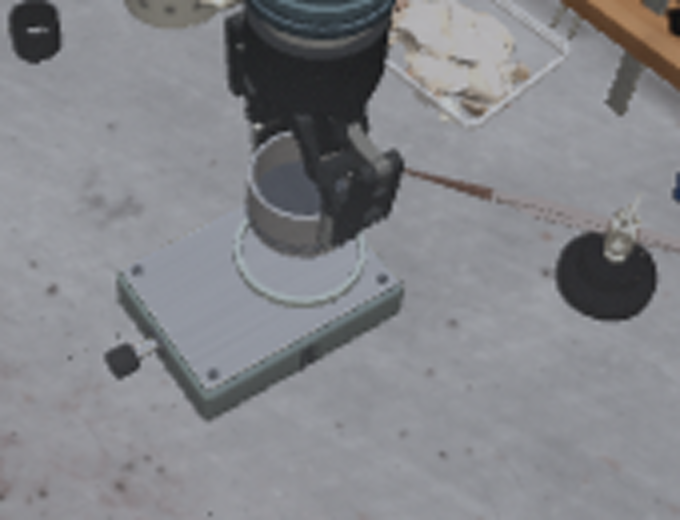

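The cup hangs over the ring, about 1 mm off centre according to the same camera. I'll lower it now.

play_rows(
  moves=[
    [6,-0.1,0,1,0],
    [6,0,0,1.3,0],
    [6,0,0,1,0],
    [6,0,0,0.6,0],
    [6,0,0,0.4,0],
  ],
)

```text
t: 7.08
position: [0.6211, -0.0407, 0.0682]
tool_rot: [-0.0, 0.069, 0.998, 0.0]
force: [-0.5, -0.3, -1.6]
opening: 0.064
grasp_force: 33.9
```

play_rows(
  moves=[
    [6,0,0,0.05,0],
    [6,0,0,0,0],
    [6.4,0,0,0,0],
    [7,0,0,0,0],
    [8.5,0,0,0,0],
  ],
)

```text
t: 7.7
position: [0.6216, -0.0409, 0.0688]
tool_rot: [0.0, 0.069, 0.998, -0.0]
force: [-0.5, 1.1, 0.4]
opening: 0.0849
grasp_force: 0.0
```

play_rows(
  moves=[
    [8.5,0,0,0,0],
    [8.5,0,0,0,0],
    [8.5,0,0,-2,0],
    [8.5,0,0,-4,0],
    [8.5,0,0,-4,0],
  ],
)

```text
t: 8.32
position: [0.6215, -0.0408, 0.1708]
tool_rot: [0.0, 0.069, 0.998, -0.0]
force: [0.2, -0.8, 0.0]
opening: 0.0852
grasp_force: 0.0
```

```bash
python3 - <<'E'
from h import *
for n in('side','top'):
    p,d=snap(n); W=world(n,d)
    print(n,fit(W,(.62,-.042),(.076,.092),.0315,.05))
go(.4622,-.2827,.16)
E
```

```text
side (array([ 0.6208, -0.0423]), 182, np.float64(0.0826))
top (array([ 0.6225, -0.0387]), 35, np.float64(0.0846))
t 8.43 tool dxyz cm [ 12.84 -26.11   1.48] yaw y 82.13 tilt 0.65 open 0.0849 F [ 0.6 -0.1  0.5] g 0.0 pos [ 0.625  -0.0416  0.1759]
```

The wide cup is seated: its rim rose 44–45 mm, and it is about 1 mm off centre. Next is the middle cup.

play_rows(
  moves=[
    [8.5,1.5,-3,0,0],
    [8.5,2.5,-5,0,0],
    [8.5,2.5,-5,0,0],
    [8.5,2.5,-5,0,0],
    [8.5,2.4,-5,1,0],
  ],
)

```text
t: 9.05
position: [0.4764, -0.2548, 0.1599]
tool_rot: [0.001, 0.069, 0.998, -0.001]
force: [0.4, -0.3, -0.2]
opening: 0.0852
grasp_force: 0.0
```

play_rows(
  moves=[
    [8.5,1.1,-3.1,3,0],
    [8.5,0,0,3,0],
    [8.5,0,0,0,0],
    [8.5,0,0,0,0],
    [8.5,0,0,0,0],
  ],
)

```text
t: 9.68
position: [0.4629, -0.2825, 0.1001]
tool_rot: [0.001, 0.068, 0.998, -0.001]
force: [0.6, -0.3, -1.6]
opening: 0.0852
grasp_force: 0.0
```

```bash
python3 - <<'E'
from h import *
go(.4622,-.2827,.054)
p,d=snap('side'); W=world('side',d)
print(fit(W,(.462,-.283),(.056,.068),.022,.04))
E
```

```text
t 9.68 tool dxyz cm [ 0.07 -0.02  4.61] yaw y 82.18 tilt 0.16 open 0.0852 F [ 0.6 -0.3 -1.6] g 0.0 pos [ 0.4629 -0.2825  0.1001]
(array([ 0.4616, -0.2844]), 86, np.float64(0.0609))
```

play_rows(
  moves=[
    [8.5,0.05,0,1,0],
    [8.5,0,0,1.7,0],
    [8.5,0,0,1.3,0],
    [8.5,0,0,0.7,0],
    [8.5,0,0,0,0],
  ],
)

```text
t: 10.35
position: [0.4608, -0.2818, 0.0504]
tool_rot: [-0.001, 0.069, 0.998, 0.001]
force: [-0.5, -0.1, -0.2]
opening: 0.085
grasp_force: 0.0
```

play_rows(
  moves=[
    [8.5,0,0,0,0],
    [4,0,0,0,0],
    [4,0,0,0,0],
    [4,0,0,0,0],
    [4,0,0,0,0],
  ],
)

```text
t: 10.98
position: [0.4616, -0.2824, 0.052]
tool_rot: [0.0, 0.069, 0.998, -0.0]
force: [-1.0, 0.9, 5.8]
opening: 0.0465
grasp_force: 30.5
```

play_rows(
  moves=[
    [4,0,0,0,0],
    [4,0,0,-1.5,0],
    [4,0,0,-3,0],
    [4,0,0,-4,0],
    [4,0,0,-4,0],
  ],
)

```text
t: 11.6
position: [0.4609, -0.2819, 0.1779]
tool_rot: [-0.0, 0.069, 0.998, 0.0]
force: [0.5, -0.2, -0.8]
opening: 0.0465
grasp_force: 31.3
```

```bash
python3 - <<'E'
from h import *
go(.6217,-.0405,.16)
E
```

```text
t 11.6 tool dxyz cm [-12.62  26.11   1.79] yaw y 82.12 tilt 0.02 open 0.0465 F [ 0.5 -0.2 -0.8] g 31.296162977814674 pos [ 0.4609 -0.2819  0.1779]
```

play_rows(
  moves=[
    [4,-1.5,3,0,0],
    [4,-2.5,5,0,0],
    [4,-2.5,5,0,0],
    [4,-2.5,5,0,0],
    [4,-2,4.5,0,0],
  ],
)

```text
t: 12.22
position: [0.6018, -0.0725, 0.177]
tool_rot: [0.0, 0.068, 0.998, -0.0]
force: [0.0, -0.2, -1.1]
opening: 0.0467
grasp_force: 31.3
```

play_rows(
  moves=[
    [4,-1.5,3,0,0],
    [4,-0.1,0.6,1,0],
    [4,0,0,1,0],
    [4,0,0,0,0],
    [4,0,0,0,0],
  ],
)

```text
t: 12.85
position: [0.6214, -0.042, 0.1564]
tool_rot: [-0.0, 0.069, 0.998, -0.0]
force: [1.0, 0.0, -1.6]
opening: 0.0466
grasp_force: 31.3
```

```bash
python3 - <<'E'
from h import *
p,d=snap('side'); W=world('side',d)
o=r.get_obs()['position'];z=o[2]+.010
print(fit(W,(.6208,-.0423),(z-.007,z+.007),.022,.035),fit(W,(.6208,-.0423),(.077,.09),.0315,.04))
go(.6217,-.0405,.101)
E
```

```text
(array([ 0.621 , -0.0427]), 124, np.float64(0.1659)) (array([ 0.6207, -0.0421]), 110, np.float64(0.0831))
t 12.9 tool dxyz cm [0.02 0.14 5.57] yaw y 82.04 tilt 0.02 open 0.0465 F [-0.4 -0.4 -1.2] g 31.317900829017162 pos [ 0.6217 -0.0419  0.1567]
```

Aligned to within 1 mm. I'm lowering by 5.6 cm: the cup's floor height is 0.049, so the TCP target is 0.101.

play_rows(
  moves=[
    [4,0,0.05,1,0],
    [4,0,0,1.7,0],
    [4,0,0,1.4,0],
    [4,0,0,0.8,0],
    [4,0,0,0.4,0],
  ],
)

```text
t: 13.52
position: [0.6216, -0.0402, 0.1024]
tool_rot: [-0.001, 0.069, 0.998, 0.0]
force: [0.3, 0.4, -2.1]
opening: 0.0467
grasp_force: 31.3
```

play_rows(
  moves=[
    [4,0,0,0.2,0],
    [4,0,0,0.05,0],
    [4,0,0,0,0],
    [4.8,0,0,0,0],
    [5.5,0,0,0,0],
  ],
)

```text
t: 14.15
position: [0.6222, -0.0405, 0.1013]
tool_rot: [0.0, 0.069, 0.998, -0.0]
force: [0.2, 0.2, 0.6]
opening: 0.0551
grasp_force: 0.0
```

play_rows(
  moves=[
    [7,0,0,0,0],
    [7.5,0,0,0,0],
    [7.5,0,0,-2,0],
    [7.5,0,0,-4,0],
    [7.5,0,0,-6,0],
  ],
)

```text
t: 14.78
position: [0.6208, -0.0402, 0.2217]
tool_rot: [-0.001, 0.069, 0.998, 0.0]
force: [0.8, -0.4, 0.9]
opening: 0.0751
grasp_force: 0.0
```

```bash
python3 - <<'E'
from h import *
for n in('side','top'):
    p,d=snap(n); W=world(n,d)
    print(n,fit(W,(.621,-.042),(.104,.118),.022,.04),fit(W,(.621,-.042),(.077,.09),.0315,.04),fit(W,(.512,.22),(.077,.09),.0135,.03))
go(.5114,.2196,.2)
E
```

```text
side (array([ 0.6218, -0.0424]), 119, np.float64(0.1089)) (array([ 0.6209, -0.0416]), 217, np.float64(0.0835)) (array([0.5103, 0.2181]), 58, np.float64(0.0817))
top (array([ 0.6237, -0.039 ]), 21, np.float64(0.1117)) (array([ 0.6231, -0.0386]), 40, np.float64(0.0841)) (array([0.5123, 0.2213]), 31, np.float64(0.0835))
t 14.88 tool dxyz cm [15.01 24.28  2.84] yaw y 82.14 tilt 0.88 open 0.0745 F [ 1.1 -1.4  0.8] g 0.0 pos [ 0.6264 -0.0414  0.2311]
```

The middle cup is seated, its rim at 0.110. Next is the narrow steel cup.

play_rows(
  moves=[
    [7,1.5,3,0,0],
    [7,2.9,4.8,0,0],
    [7,2.9,4.8,0,0],
    [7,2.9,4.8,0,0],
    [7,2.7,4.4,0,0],
  ],
)

```text
t: 15.5
position: [0.5233, 0.1949, 0.2222]
tool_rot: [0.001, 0.069, 0.998, 0.0]
force: [0.1, -0.7, 0.1]
opening: 0.0699
grasp_force: 0.0
```

play_rows(
  moves=[
    [7,1.5,2.5,2,0],
    [7,0,0,4,0],
    [7,0,0,3,0],
    [7,0,0,0,0],
    [7,0,0,0,0],
  ],
)

```text
t: 16.12
position: [0.5137, 0.2202, 0.1327]
tool_rot: [0.001, 0.069, 0.998, 0.0]
force: [0.7, -0.0, 0.5]
opening: 0.07
grasp_force: 0.0
```

```bash
python3 - <<'E'
from h import *
go(.5114,.2196,.075)
p,d=snap('side')
cv2.imwrite('pics/c.png',cv2.resize(p[90:220,120:290,::-1],None,fx=4,fy=4,interpolation=cv2.INTER_CUBIC))
E
```

```text
t 16.12 tool dxyz cm [ 0.23 -0.1   5.77] yaw y 82.11 tilt 0.14 open 0.07 F [ 0.7 -0.   0.5] g 0.0 pos [0.5137 0.2202 0.1327]
```

View pics/c.png

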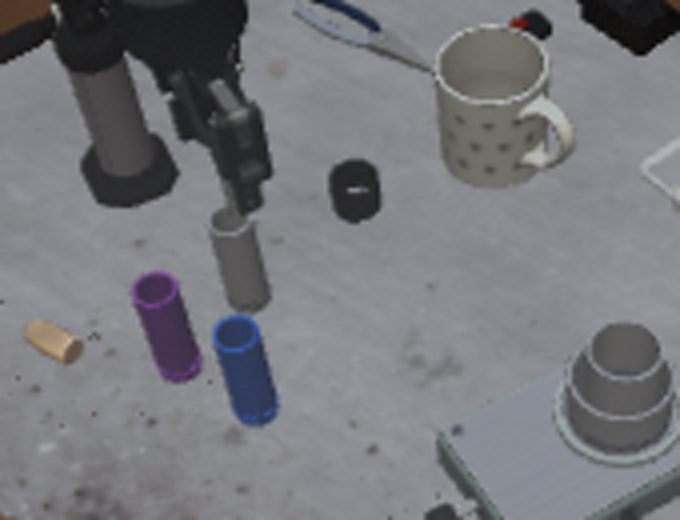

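The gripper is above the grey cup (rim at (232,222) in the crop). The look-alikes and the torch are clear, and the two-cup nest stands well in the ring.

play_rows(
  moves=[
    [7,0.15,-0.1,1,0],
    [7,0,0,1.8,0],
    [7,0,0,1.7,0],
    [7,0,0,0.9,0],
    [7,0,0,0.3,0],
  ],
)

```text
t: 16.8
position: [0.5103, 0.2191, 0.0726]
tool_rot: [-0.001, 0.069, 0.998, -0.0]
force: [0.5, 0.5, 0.6]
opening: 0.0697
grasp_force: 0.0
```

play_rows(
  moves=[
    [7,0,0,0,0],
    [2.3,0,0,0,0],
    [2.3,0,0,0,0],
    [2.3,0,0,0,0],
    [2.3,0,0,0,0],
  ],
)

```text
t: 17.42
position: [0.5114, 0.2194, 0.0745]
tool_rot: [0.001, 0.069, 0.998, 0.0]
force: [-0.3, -0.2, 4.3]
opening: 0.0295
grasp_force: 29.9
```

play_rows(
  moves=[
    [2.3,0,0,0,0],
    [2.3,0,0,0,0],
    [2.3,0,0,-2,0],
    [2.3,0,0,-4,0],
    [2.3,0,0,-5,0],
  ],
)

```text
t: 18.05
position: [0.5096, 0.2189, 0.1833]
tool_rot: [-0.002, 0.069, 0.998, -0.001]
force: [1.4, 0.7, -1.2]
opening: 0.0292
grasp_force: 30.0
```

play_rows(
  moves=[
    [2.3,0,0,-3,0],
    [2.3,0,0,0,0],
    [2.3,0,0,0,0],
    [2.3,0,0,0,0],
    [2.3,0,0,0,0],
  ],
)

```text
t: 18.68
position: [0.5103, 0.2191, 0.2124]
tool_rot: [-0.001, 0.069, 0.998, -0.0]
force: [0.0, 0.1, -0.2]
opening: 0.0299
grasp_force: 30.0
```

```bash
python3 - <<'E'
from h import *
go(.6227,-.0407,.22)
E
```

```text
t 18.68 tool dxyz cm [-14.7  -24.19  -0.77] yaw y 82.12 tilt 0.14 open 0.0299 F [ 0.   0.1 -0.2] g 29.958621114492416 pos [0.5103 0.2191 0.2124]
```

play_rows(
  moves=[
    [2.3,-1.5,-3,0,0],
    [2.3,-2.9,-4.8,0,0],
    [2.3,-2.9,-4.8,0,0],
    [2.3,-2.9,-4.8,0,0],
    [2.3,-2.7,-4,0,0],
  ],
)

```text
t: 19.3
position: [0.6097, -0.0124, 0.2132]
tool_rot: [-0.0, 0.069, 0.998, 0.0]
force: [-0.4, 0.8, -1.1]
opening: 0.0294
grasp_force: 30.0
```

play_rows(
  moves=[
    [2.3,-1.5,-2.3,0,0],
    [2.3,-0.2,-0.5,0,0],
    [2.3,0,0,0,0],
    [2.3,0,0,0,0],
    [2.3,0,0,0,0],
  ],
)

```text
t: 19.92
position: [0.6221, -0.0392, 0.2141]
tool_rot: [0.0, 0.068, 0.998, 0.0]
force: [-0.1, 0.6, -0.9]
opening: 0.0295
grasp_force: 30.0
```

```bash
python3 - <<'E'
from h import *
p,d=snap('side'); W=world('side',d)
o=r.get_obs()['position'];z=o[2]+.008
print(fit(W,(.6208,-.0423),(z-.006,z+.006),.0135,.025),fit(W,(.6218,-.0424),(.105,.118),.022,.035))
go(.6227,-.0407,.1275)
cv2.imwrite('pics/d.png',cv2.resize(p[90:220,210:380,::-1],None,fx=4,fy=4,interpolation=cv2.INTER_CUBIC))
E
```

```text
(array([ 0.6196, -0.0403]), 89, np.float64(0.2221)) (array([ 0.6219, -0.0423]), 81, np.float64(0.1096))
t 19.98 tool dxyz cm [-0.07 -0.13  8.66] yaw y 82.2 tilt 0.01 open 0.0301 F [-0.9  0.3 -1.5] g 30.010950565338135 pos [ 0.6222 -0.0394  0.2141]
```

View pics/d.png

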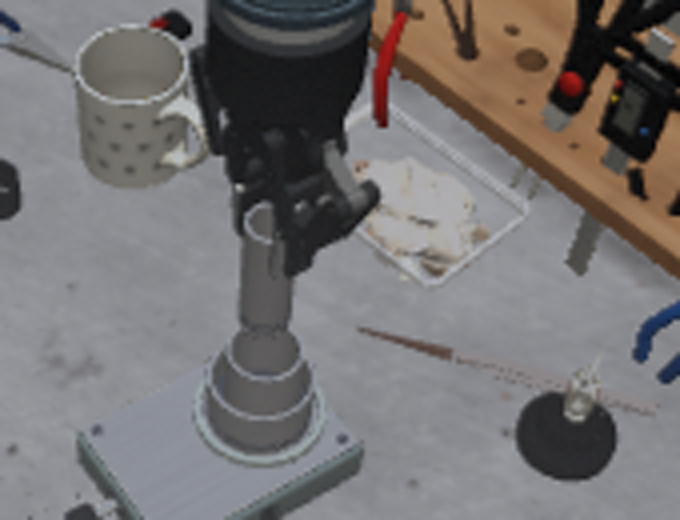

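The narrow cup hangs upright just left of the nest's axis in the crop, consistent with the 1–2 mm offset measured. I'll correct and lower.

play_rows(
  moves=[
    [2.3,-0.1,-0.15,0.5,0],
    [2.3,0,0,1.5,0],
    [2.3,0,0,2,0],
    [2.3,0,0,1.5,0],
    [2.3,0,0,1.2,0],
  ],
)

```text
t: 20.6
position: [0.6225, -0.042, 0.1449]
tool_rot: [-0.001, 0.069, 0.998, 0.0]
force: [0.4, 0.1, -0.9]
opening: 0.0299
grasp_force: 30.0
```

play_rows(
  moves=[
    [2.3,0,0,0.8,0],
    [2.3,0,0,0.6,0],
    [2.3,0,0,0.4,0],
    [2.3,0,0,0,0],
    [2.3,0,0,0,0],
  ],
)

```text
t: 21.22
position: [0.6235, -0.0421, 0.1294]
tool_rot: [0.0, 0.069, 0.998, -0.0]
force: [0.4, -0.1, -0.7]
opening: 0.0293
grasp_force: 30.0
```

```bash
python3 - <<'E'
from h import *
go(.6227,-.0407,.1275)
E
```

```text
t 21.23 tool dxyz cm [0.1  0.13 0.19] yaw y 82.12 tilt 0.04 open 0.0293 F [ 0.4 -0.1 -0.7] g 30.009396001696587 pos [ 0.6235 -0.0421  0.1294]
```

Inside the middle cup, 2 mm above its floor. I'll set it down and release.

play_rows(
  moves=[
    [2.3,0,0.05,0.15,0],
    [2.3,0,0,0.07,0],
    [2.3,0,0,0,0],
    [3.1,0,0,0,0],
    [3.8,0,0,0,0],
  ],
)

```text
t: 21.85
position: [0.623, -0.0416, 0.1263]
tool_rot: [-0.0, 0.069, 0.998, 0.0]
force: [-0.3, -0.1, -0.2]
opening: 0.0383
grasp_force: 0.0
```

play_rows(
  moves=[
    [5,0,0,0,0],
    [5.5,0,0,0,0],
    [5.5,0,0,-2,0],
    [5.5,0,0,-4,0],
    [5.5,0,0,-4,0],
  ],
)

```text
t: 22.48
position: [0.6234, -0.0416, 0.2292]
tool_rot: [0.0, 0.069, 0.998, -0.0]
force: [0.2, -0.7, 0.6]
opening: 0.0548
grasp_force: 0.0
```

play_rows(
  moves=[
    [5.5,3,0,0,0],
    [5.5,5,0,0,0],
    [5.5,4,0,2,0],
    [5.5,1,0,4,0],
    [5.5,0,0,4,0],
  ],
)

```text
t: 23.1
position: [0.4948, -0.0238, 0.128]
tool_rot: [0.002, 0.069, 0.998, -0.0]
force: [1.5, -0.0, -0.3]
opening: 0.055
grasp_force: 0.0
```

```bash
python3 - <<'E'
from h import *
for n in('side','top'):
    p,d=snap(n); W=world(n,d)
    for a in(((.130,.146),.0135,.03),((.104,.118),.022,.04),((.077,.09),.0315,.04)):
        try: print(n,fit(W,(.621,-.042),*a))
        except Exception as e: print(e)
    if n=='side': cv2.imwrite('pics/e.png',cv2.resize(p[130:260,200:370,::-1],None,fx=4,fy=4,interpolation=cv2.INTER_CUBIC))
go(.4927,-.0234,.027)
E
```

```text
side (array([ 0.6224, -0.043 ]), 74, np.float64(0.1351))
side (array([ 0.6225, -0.0414]), 151, np.float64(0.1103))
side (array([ 0.6223, -0.0406]), 182, np.float64(0.0831))
top (array([ 0.624 , -0.0394]), 29, np.float64(0.1373))
top (array([ 0.623 , -0.0393]), 51, np.float64(0.1115))
top (array([ 0.6227, -0.0385]), 77, np.float64(0.0844))
t 23.2 tool dxyz cm [-0.15 -0.03  9.73] yaw y 82.12 tilt 0.35 open 0.0545 F [-0.6  0.1  0.7] g 0.0 pos [ 0.4918 -0.023   0.1243]
```

View pics/e.png

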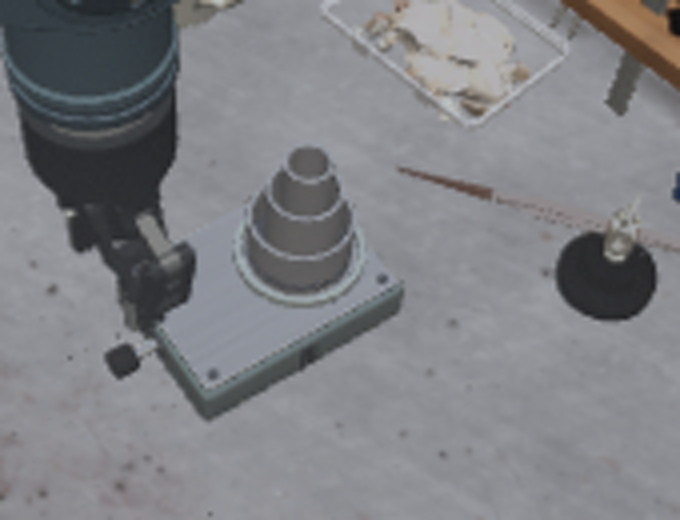

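The nest is complete and upright, with rims at 0.136, 0.111 and 0.084. On to the knob.

play_rows(
  moves=[
    [5,0,0,0,0],
    [5,0,0,2,0],
    [5,0,0,2,0],
    [5,0,0,1,0],
    [5,0,0,0,0],
  ],
)

```text
t: 23.82
position: [0.4951, -0.0239, 0.0774]
tool_rot: [0.0, 0.069, 0.998, -0.0]
force: [0.4, 0.0, -0.3]
opening: 0.0503
grasp_force: 0.0
```

```bash
python3 - <<'E'
from h import *
go(.4925,-.0234,.028)
E
```

```text
t 23.82 tool dxyz cm [0.27 0.02 4.94] yaw y 82.12 tilt 0.04 open 0.0503 F [ 0.4  0.  -0.3] g 0.0 pos [ 0.4951 -0.0239  0.0774]
```

play_rows(
  moves=[
    [5,0.25,0,1,0],
    [5,0,0,1.5,0],
    [5,0,0,1.3,0],
    [5,0,0,0.8,0],
    [5,0,0,0.3,0],
  ],
)

```text
t: 24.45
position: [0.4915, -0.0233, 0.0268]
tool_rot: [-0.001, 0.069, 0.998, 0.0]
force: [-0.3, -0.0, -0.4]
opening: 0.0501
grasp_force: 0.0
```

play_rows(
  moves=[
    [5,0,0,0,0],
    [1.2,0,0,0,0],
    [1.2,0,0,0,0],
    [1.2,0,0,0,0],
    [1.2,0,0,0,0],
  ],
  squeeze=40,
)

```text
t: 25.08
position: [0.4923, -0.0241, 0.0282]
tool_rot: [0.0, 0.069, 0.998, -0.001]
force: [-1.0, -4.8, 4.3]
opening: 0.017
grasp_force: 39.1
```

```bash
python3 - <<'E'
from h import *
go(.4925,-.0234,.028)
E
```

```text
t 25.07 tool dxyz cm [-0.01  0.07  0.02] yaw y 82.13 tilt 0.07 open 0.017 F [-1.  -4.8  4.3] g 39.122634530067444 pos [ 0.4923 -0.0241  0.0282]
```

play_rows(
  moves=[
    [1.2,0,0,0,0],
    [1.2,0.4,0,0,0],
    [1.2,0.4,0,0,0],
    [1.2,0.4,0,0,0],
    [1.2,0.3,0,0,0],
  ],
)

```text
t: 25.7
position: [0.4776, -0.0221, 0.0282]
tool_rot: [0.001, 0.069, 0.998, -0.001]
force: [-1.6, -5.3, 3.8]
opening: 0.0168
grasp_force: 39.7
```

play_rows(
  moves=[
    [1.2,0,0,0,0],
    [1.2,0,0,0,0],
    [1.2,0,0,0,0],
    [1.2,0,0,0,0],
    [1.2,0,0,0,0],
  ],
)

```text
t: 26.32
position: [0.4775, -0.0221, 0.0282]
tool_rot: [0.001, 0.069, 0.998, -0.001]
force: [-1.9, -5.4, 4.5]
opening: 0.0173
grasp_force: 39.8
```

```bash
python3 - <<'E'
from h import *
go(.4925-.0149,-.0234+.002,.028)
p,d=snap('side')
E
```

```text
t 26.32 tool dxyz cm [0.   0.07 0.02] yaw y 82.13 tilt 0.09 open 0.0173 F [-1.9 -5.4  4.5] g 39.775548232428264 pos [ 0.4775 -0.0221  0.0282]
```

play_rows(
  moves=[
    [2.2,0,0,0,0],
    [3.5,0,0,0,0],
    [5,0,0,0,0],
    [5,0,0,0,0],
    [5,0,0,0,0],
  ],
)

```text
t: 27.0
position: [0.4771, -0.0213, 0.0277]
tool_rot: [-0.0, 0.069, 0.998, 0.0]
force: [-0.4, -0.4, 0.2]
opening: 0.0501
grasp_force: 0.0
```

play_rows(
  moves=[
    [5,0,0,-2,0],
    [5,0,0,-4,0],
    [5,0,0,-4,0],
    [5,3,0,-4,0],
    [5,4,0,-2,0],
  ],
)

```text
t: 27.62
position: [0.4085, -0.0121, 0.19]
tool_rot: [0.002, 0.069, 0.998, -0.0]
force: [-0.2, -0.4, 0.7]
opening: 0.0498
grasp_force: 0.0
```

play_rows(
  moves=[
    [5,2,4,-3,0],
    [5,0,5,0,0],
    [5,0,3,0,0],
    [5,0,0,0,0],
    [5,0,0,0,0],
  ],
)

```text
t: 28.25
position: [0.4042, 0.1095, 0.2175]
tool_rot: [-0.0, 0.068, 0.998, -0.0]
force: [0.7, 0.4, -0.3]
opening: 0.0504
grasp_force: 0.0
```

```bash
python3 - <<'E'
from h import *
for n in('side','top'):
    p,d=snap(n); W=world(n,d); W0=np.load(n+'0.npz')['W']
    for a in(((.130,.146),.0135,.03),((.104,.118),.022,.04),((.077,.09),.0315,.04)):
        print(n,fit(W,(.621,-.042),*a))
    for V,c in((W0,(.494,-.023)),(W,(.479,-.021))):
        m=(np.hypot(V[...,0]-c[0],V[...,1]-c[1])<.02)&(V[...,2]>.036)&(V[...,2]<.046); print('knob',V[m].mean(0).round(4),m.sum())
    if n=='side': cv2.imwrite('pics/f.png',cv2.resize(p[130:260,200:370,::-1],None,fx=4,fy=4,interpolation=cv2.INTER_CUBIC))
E
```

```text
side (array([ 0.6224, -0.0429]), 75, np.float64(0.135))
side (array([ 0.6226, -0.0414]), 144, np.float64(0.1103))
side (array([ 0.6228, -0.0398]), 174, np.float64(0.0834))
knob [ 0.4933 -0.026   0.0393] 41
knob [ 0.4796 -0.0248  0.0394] 46
top (array([ 0.624 , -0.0394]), 30, np.float64(0.1365))
top (array([ 0.6228, -0.0391]), 51, np.float64(0.112))
top (array([ 0.622 , -0.0386]), 81, np.float64(0.0846))
knob [ 0.4963 -0.0218  0.0394] 26
knob [ 0.4797 -0.021   0.0411] 26
```

View pics/f.png

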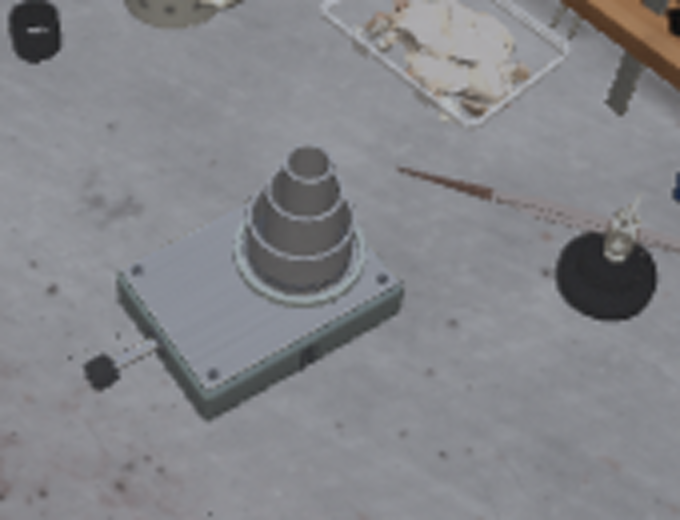

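The knob has come out about 15 mm (from (122,360) to (101,371) in the crop). The nest is intact and the arm is clear.

```bash
python3 -c "
from station import r
print(r.finish_job())"
```

```text
the job is handed in; nothing more can be done
None
```

I nested the wide, middle and narrow cups in the shaker's ring and pulled the rod out about 15 mm to its middle click. The last pictures showed the nest upright and the arm clear, so I handed the job in at about 28 s; no verdict came back.

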